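Find the fuller hardware jar by its weight and present it to the scanner

ROBOT

A 6-joint arm with a two-finger parallel gripper is mounted at the origin on the work surface. World frame = base frame: x ahead of the robot, y to its left, z up, the work surface at z = 0. Lengths are in m, angles in rad, forces in N, time in s.
With the tool pointing down it reaches from about 0.3 to 1 m from the base axis. Payload 5.1 kg.
Tool frame: the origin (TCP) lies midway between the tips of the shut fingers; the grasp point (between the pads) lies 19 mm behind it (env.hold_point_z is the distance from the TCP to the grasp point, in m); z points along the fingers, y is the line along which they close (so a half turn about z gives the same grasp; the last joint's range is limited). The gripper opens to 95 mm and grips with 3 to 60 N. Pads are 20 mm wide; open, the fingers measure 119 mm over their backs; the gripper's body (75 mm by 180 mm) begins 59 mm behind the grasp point.
Start: joints at [1.07, 0.124, 1.65, -0, 1.367, -0.083], TCP at [0.264, 0.594, 0.187] pointing down, gripper open.
Joint ranges: [-2.61, 2.61], [-1.02, 2.33], [0.03, 2.71], [-1.35, 4.49], [0.32, 2.68], [-2.91, 2.91]. Speed limits (rad/s): [2.57, 2.57, 3.14, 3.14, 3.14, 3.14].

INTERFACE

Orientations are given as [roll, pitch, yaw] about the fixed x, y, z axes, in that order (R = Rz(yaw) Ry(pitch) Rx(roll)).
In Python, from plant import env, vision, read_state gives the robot as it stands (env), with the cameras (vision) and the readings as plain functions.
- The arm moves only by the shell command python3 jog.py 'ROWS'. ROWS is 1 to 12 rows, parted by a bar, with the numbers parted by spaces; each row has 7 numbers: dx, dy, dz in m, then a rotation vector rx, ry, rz in rad, then the opening from 0.0 (shut) to 1.0 (fully open); each row shifts and turns the commanded pose from where the row before left it, along the tool's axes as they then stand; what a row does not reach is not made up. A row lasts 1/10 s, in which the tool goes at most 0.05 m and 0.15 rad, less where a joint would pass 70% of its speed; a pose out of reach is approached as far as the arm can. The fingers move at their own pace and stop on an object; the grip force is fixed at half the most. Time passes only in rows, so rows that do not move let the fingers close. It prints the time, the measured TCP pose, the force, the opening and the grip force at its end. Input that does not fit is refused with a message, and nothing moves.
- read_state(): the state, without advancing time (a new reading comes with each control period).
- vision.get_image(name): name is "side" or "top" or "wrist"; returns the picture (384x512x3 uint8, blue, green, red); there is no depth.
- vision.camera_model(name): a dict with "fov_y" (degrees; the focal length in pixels is half the picture's height over the tangent of half this angle, whatever the lens; pixels are square), "cx", "cy" (the principal point, pixels), "rvec" (rotation vector, rad) and "tvec" (3), from world to camera coordinates, as OpenCV has them. Camera axes: x right, y down, z forward; pixel columns grow to the right and rows downward; lengths in m; the calibration is good to about 2 mm. The wrist camera is an equidistant fisheye: a pixel r from the principal point sees the ray r / f radians off the axis. A picture is of the moment at which its call begins: read the wrist's pose just before it. camera_model takes no time and is no camera call; for the wrist camera it gives the pose at the moment of the call.
- env.sign_off(): hands the job in; it is judged then, once.
The state is a dict: "time_s": time; "q": joint angles; "qvel": joint speeds; "effort": joint torques, N m; "eef_pos": TCP position; "orientation": TCP orientation; "force": force on the tool from outside, world axes, zero at the start; "wrist_torque": the same for the moment, N m; "opening": opening from 0.0 (shut) to 1.0 (fully open); "grasp_force": force on a finger pad.
Only numpy, scipy, OpenCV 4.12 (cv2) and the standard library are available. Lean on these libraries where they do the work, as an engineer would, in place of code of your own. Each camera call takes 0.05 s, during which the arm holds its last target. There are 200 camera calls.

TASK

Two look-alike screw-cap jars stand in the black holder with loosened caps, one full of screws and one nearly empty: for each, screw the cap fully tight (clockwise) while it stands in the holder, then lift it clear to feel its weight, with only one jar out of the holder at a time; the lighter one ends fully home in a pocket of the holder. Finish while holding the heavier jar still and upright, centred above the glass window of the flat bench scanner with its underside about 90 mm above the glass; do not put it down or let go. Lift no jar while its cap is loose, never tip a jar, and leave the other things on the bench where they are.

Things in the scene. Friction and masses are not known exactly. Their poses are not given: they have to be found in the camera images.
- jar_k: screw-cap jar, looks the same as the other: grey square body 52 x 52 x 64 mm, neck 38 mm across, round black ribbed cap 46 mm across from 72 to 96 mm above the underside. Origin: centre of the underside; z up, x and y square to its sides. Weighs 0.13 to 0.46 kg; one jar is at least twice as heavy as the other, in either pocket by chance, not visible. Can be lifted by the cap
- jar_m: screw-cap jar, looks the same as the other: grey square body 52 x 52 x 64 mm, neck 38 mm across, round black ribbed cap 46 mm across from 72 to 96 mm above the underside. Origin: centre of the underside; z up, x and y square to its sides. Weighs 0.13 to 0.46 kg; one jar is at least twice as heavy as the other, in either pocket by chance, not visible. Can be lifted by the cap
- cap_k (a joint): looseness of jar_k's cap, rad: 0 is tight, at a hard stop. It turns about the jar's z, clockwise from above tightens (value falls); starts at 0.6 to 1.1, cannot pass 1.3, neither rises nor comes off. Friction 0.05 N m; stays where left. The bar on its top points at the pale mark on the jar's +x shoulder when tight
- cap_m (a joint): looseness of jar_m's cap, rad: 0 is tight, at a hard stop. It turns about the jar's z, clockwise from above tightens (value falls); starts at 0.6 to 1.1, cannot pass 1.3, neither rises nor comes off. Friction 0.05 N m; stays where left. The bar on its top points at the pale mark on the jar's +x shoulder when tight
- cap_k_top (a point): centre of the top face of jar_k's cap, 96 mm above the jar's underside; the cap is 24 mm high and 46 mm across
- cap_m_top (a point): centre of the top face of jar_m's cap, 96 mm above the jar's underside; the cap is 24 mm high and 46 mm across
- holder: black printed jar holder, fixed to the bench: 88 x 218 x 28 mm (x, y, z), with two square pockets 130 mm apart along its y and square to it, which keep the jars from turning. Origin: centre of its underside
- pocket_1 (a point): centre of the floor of the pocket at the holder's +y end. Each pocket is square: floor 6 mm above the bench, 58 mm wide up to 14 mm above the bench (3 mm of play around a jar), then flaring to 72 mm at the mouth, 28 mm above the bench. A jar in it can turn by up to about 0.15 rad before the walls stop it
- pocket_2 (a point): centre of the floor of the same pocket at the holder's -y end
- scanner: flat bench scanner, fixed to the bench: grey box 110 x 110 x 40 mm with an upward-looking square dark glass window in its top. Origin: centre of its underside
- scanner_window (a point): centre of the glass window (66 x 66 mm), on the scanner's top face 40 mm above the bench
- frame: bystander: loose black printed frame with a slot, 60 x 130 x 14 mm, origin at the centre of its underside, lying about 110 mm beyond the holder (+x side)
- terminals: bystander: loose green terminal block 30 x 70 x 28 mm, origin at the centre of its underside, lying about 100 mm on the robot's side of the holder
- driver: bystander: loose orange screwdriver 170 mm long, lying beyond the scanner
- tape: bystander: loose blue roll of tape 76 mm across, 19 mm high, lying on the robot's side of the scanner
- bracket: bystander: loose bent steel bracket 60 x 90 x 36 mm, lying near the middle, towards the far side
- driver2: bystander: loose red screwdriver 140 mm long, at the right of the bench

How it is judged:
On the way, in this order (a step that is already met when the one before it is completed fails the run):
1. the lighter jar is lifted clear of the holder by the gripper, its cap tight, while the heavier one (known by resting on the holder with over 2.5 N) stands there (((height (world z) of jar_m above 0.035 m and value of joint cap_m below 0.2 rad and contact force between the fingers and jar_m above 1 N and contact force between jar_k and holder above 2.5 N) or (height (world z) of jar_k above 0.035 m and value of joint cap_k below 0.2 rad and contact force between the fingers and jar_k above 1 N and contact force between jar_m and holder above 2.5 N))), for 0.2 s.
2. with the lighter jar (resting with under 2.5 N) home in a pocket, the heavier one is lifted clear of the holder, its cap tight (((height (world z) of jar_k above 0.035 m and value of joint cap_k below 0.2 rad and contact force between the fingers and jar_k above 1 N and (((distance between jar_m and pocket_1 below 0.012 m and angle between jar_m's own z axis and vertical below 0.1 rad) or (distance between jar_m and pocket_2 below 0.012 m and angle between jar_m's own z axis and vertical below 0.1 rad)) and contact force between jar_m and holder between 0.6 and 2.5 N)) or (height (world z) of jar_m above 0.035 m and value of joint cap_m below 0.2 rad and contact force between the fingers and jar_m above 1 N and (((distance between jar_k and pocket_1 below 0.012 m and angle between jar_k's own z axis and vertical below 0.1 rad) or (distance between jar_k and pocket_2 below 0.012 m and angle between jar_k's own z axis and vertical below 0.1 rad)) and contact force between jar_k and holder between 0.6 and 2.5 N)))), for 0.2 s.
At the end, for the whole second after the job is handed in: Heavier jar held by the fingers, still, upright (0.2 rad), underside within 30 mm sideways of the window centre and 50 to 130 mm above the glass; lighter jar released, upright, within 12 mm of a pocket floor's centre; both caps within 0.2 rad of tight (((horizontal distance between jar_k and scanner_window below 0.03 m and z of jar_k in the frame of scanner_window between 0.05 and 0.13 m and angle between jar_k's own z axis and vertical below 0.2 rad and linear speed of each of jar_k, jar_m below 0.02 m/s and contact force between the fingers and jar_k above 2 N and value of joint each of cap_k, cap_m below 0.2 rad and (((distance between jar_m and pocket_1 below 0.012 m and angle between jar_m's own z axis and vertical below 0.1 rad) or (distance between jar_m and pocket_2 below 0.012 m and angle between jar_m's own z axis and vertical below 0.1 rad)) and contact force between jar_m and holder between 0.6 and 2.5 N) and contact force between the arm and jar_m below 0.1 N) or (horizontal distance between jar_m and scanner_window below 0.03 m and z of jar_m in the frame of scanner_window between 0.05 and 0.13 m and angle between jar_m's own z axis and vertical below 0.2 rad and linear speed of each of jar_m, jar_k below 0.02 m/s and contact force between the fingers and jar_m above 2 N and value of joint each of cap_m, cap_k below 0.2 rad and (((distance between jar_k and pocket_1 below 0.012 m and angle between jar_k's own z axis and vertical below 0.1 rad) or (distance between jar_k and pocket_2 below 0.012 m and angle between jar_k's own z axis and vertical below 0.1 rad)) and contact force between jar_k and holder between 0.6 and 2.5 N) and contact force between the arm and jar_k below 0.1 N))); the arm keeps its last pose, push and grip.
It fails at once if a jar is lifted out of the holder while its cap is loose ((height (world z) of jar_k above 0.035 m and value of joint cap_k above 0.3 rad) or (height (world z) of jar_m above 0.035 m and value of joint cap_m above 0.3 rad)).
It fails at once if a jar is tipped by more than 0.6 rad (angle between any of jar_k, jar_m's own z axis and vertical above 0.6 rad).
It fails at once if a bystander is moved by more than 30 mm (distance of any of frame, terminals, driver, tape, bracket, driver2 from where it was at the start of the episode above 0.03 m).
It also fails if it takes over 72 s, if anything falls off the work surface, if the arm or the gripper's body presses on something with over 40 N, if the wrist force passes 120 N, or if a joint passes its speed limit or range.

## Working session

There is one attempt and no reset: what is moved stays moved. The work goes in short steps, Python scripts to look and compute and a shell command to move; the robot and the scene stay as the last step left them, time stands still between calls to the robot, and variables do not carry over. Pictures are saved under pics/ and viewed, at most 13 in all, crops included, and the job is handed in when it is done.

```bash
ls; mkdir -p pics; python3 - <<'E'
from plant import env, vision, read_state
import cv2
for n in("top","side"):
    cv2.imwrite(f"pics/{n}0.png",vision.get_image(n)); print(n,vision.camera_model(n))
s=read_state(); print(s['eef_pos'],s['orientation'],s['time_s'],env.hold_point_z)
E
```

```text
jog.py
pics
plant.py
top {'fov_y': 51.76519676084857, 'cx': 259.5608672719181, 'cy': 194.19927517577665, 'rvec': array([ 2.17274269, -2.20018227,  0.0465509 ]), 'tvec': array([-0.07637241,  0.53460681,  0.93121362])}
side {'fov_y': 48.48715233662915, 'cx': 254.95292023690743, 'cy': 188.06409858162255, 'rvec': array([ 2.46068285, -0.1738432 ,  0.06123695]), 'tvec': array([-0.5404594 ,  0.05130463,  1.14085583])}
[0.26346645 0.59350976 0.18540208] [-3.13968605e+00 -1.57355889e-04  2.72378060e+00] 0.1 0.0188
```

View pics/top0.png

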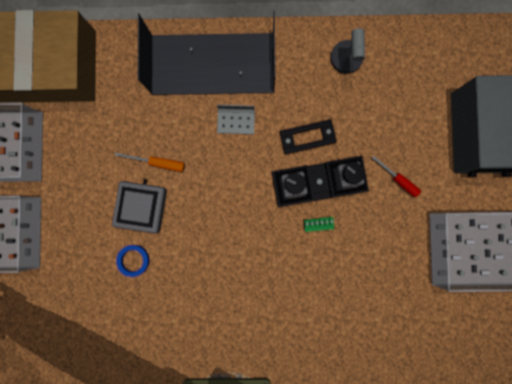

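View pics/side0.png

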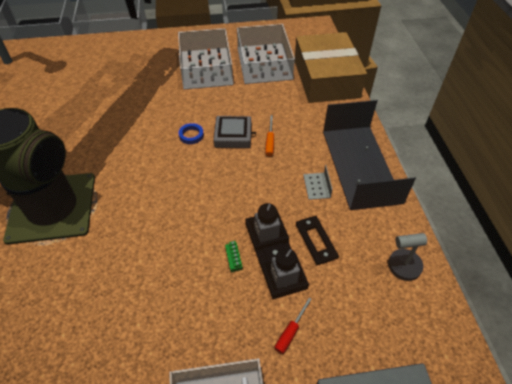

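```bash
python3 - <<'E'
import cv2,numpy as np
t=cv2.imread("pics/top0.png");s=cv2.imread("pics/side0.png")
f=lambda c,k:np.clip(cv2.resize(c,None,fx=k,fy=k,interpolation=cv2.INTER_CUBIC).astype(float)*1.8,0,255).astype('uint8')
a=f(t[145:215,262:382],6.6)[:, :792]   # top jars
b=f(t[175:240,100:180],4.4) ; c=f(s[195:300,240:345],3.9)
H=max(a.shape[0],0); 
out=np.zeros((600,800,3),'uint8')
cv2.imwrite("pics/j.png",a)
d=np.zeros((410,800,3),'uint8'); d[:b.shape[0],:b.shape[1]]=b; d[:c.shape[0],380:380+c.shape[1]]=c[:410]
cv2.imwrite("pics/k.png",d)
E
```

```text
(no output)
```

View pics/j.png

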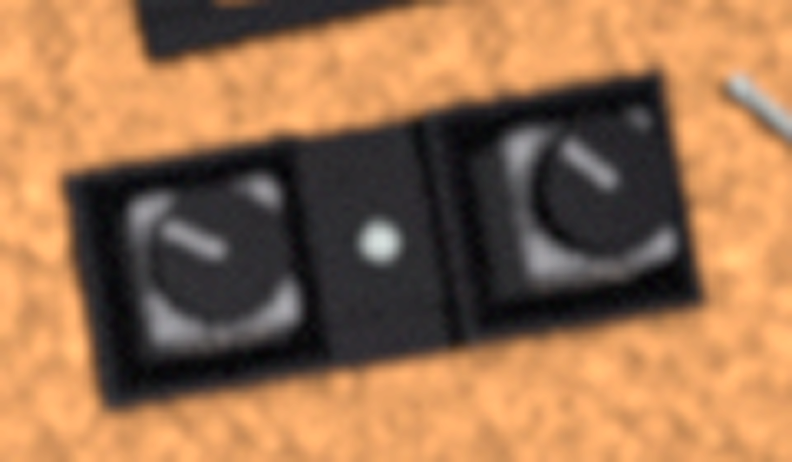

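View pics/k.png

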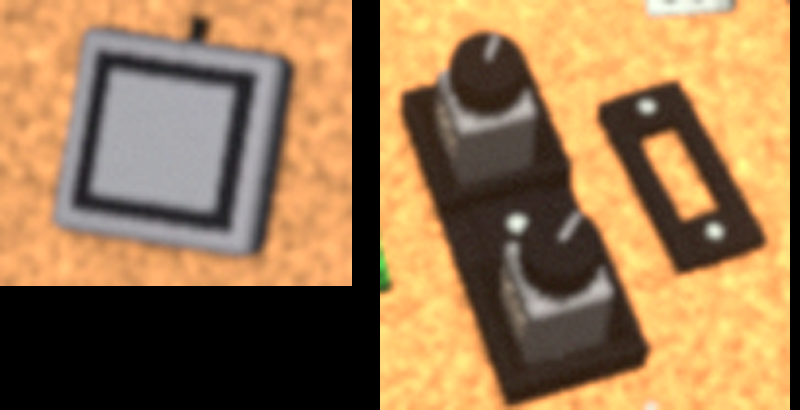

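Top view: caps near (295,184) and (353,174) full-frame pixels, the bars loose by about 1.0 and 0.75 rad. The scanner window is near (137,207). Side view: the caps top out near (267,212) and (286,257).

```bash
cat > h.py <<'E'
from plant import env, vision, read_state
import numpy as np,cv2
def ray(cam,px,m=None):
    m=m or vision.camera_model(cam); f=192/np.tan(np.radians(m['fov_y']/2))
    R=cv2.Rodrigues(np.array(m['rvec']))[0]; v=np.array([px[0]-m['cx'],px[1]-m['cy']])/f
    if cam=='wrist':
        r=np.linalg.norm(v); d=np.r_[v/r*np.sin(r),np.cos(r)]
    else: d=np.r_[v,1.]
    d=R.T@d; return -R.T@np.array(m['tvec']).ravel(),d/np.linalg.norm(d)
def tri(rs):
    A=sum(np.eye(3)-np.outer(d,d) for o,d in rs); b=sum((np.eye(3)-np.outer(d,d))@o for o,d in rs)
    p=np.linalg.solve(A,b); return p,[np.linalg.norm(np.cross(p-o,d)) for o,d in rs]
def atz(r,z): o,d=r; return o+d*(z-o[2])/d[2]
def proj(cam,P,m=None):
    m=m or vision.camera_model(cam); f=192/np.tan(np.radians(m['fov_y']/2))
    R=cv2.Rodrigues(np.array(m['rvec']))[0]; c=R@np.asarray(P)+np.array(m['tvec']).ravel()
    if cam=='wrist':
        n=np.linalg.norm(c[:2]); k=np.arctan2(n,c[2])/n
        return f*k*c[:2]+[m['cx'],m['cy']]
    return f*c[:2]/c[2]+[m['cx'],m['cy']]
E
python3 - <<'E'
from h import *
np.set_printoptions(precision=4,suppress=True)
T=lambda x,y:(262+(x+.5)/6.6-.5,145+(y+.5)/6.6-.5); S=lambda x,y:(240+(x-380+.5)/3.9-.5,195+(y+.5)/3.9-.5)
for n,a,b in(('L',(221,255),(488,64)),('R',(607,189),(561,242)),('scr',(380,242),(516,223))):
    print(n,tri([ray('top',T(*a)),ray('side',S(*b))]))
    print(atz(ray('top',T(*a)),.102))
w=(100+164.5/4.4-.5,175+140.5/4.4-.5); print('win',tri([ray('top',w),ray('side',(234.5,126.5))]),atz(ray('top',w),.04))
for c in((97,50),(257,72),(232,230),(72,208)): print(atz(ray('top',(100+(c[0]+.5)/4.4-.5,175+(c[1]+.5)/4.4-.5)),.04)[:2])
E
```

```text
L (array([ 0.5522, -0.1618,  0.0978]), [np.float64(0.0003259215397177373), np.float64(0.0003259215397180326)])
[ 0.5516 -0.1615  0.102 ]
R (array([ 0.5728, -0.2894,  0.0982]), [np.float64(0.0008155846270962731), np.float64(0.000815584627096183)])
[ 0.5716 -0.2885  0.102 ]
scr (array([ 0.5624, -0.2259,  0.0139]), [np.float64(0.00043063180667811537), np.float64(0.0004306318066782671)])
[ 0.5551 -0.2137  0.102 ]
win (array([0.51  , 0.2037, 0.0371]), [np.float64(0.0026127786428187757), np.float64(0.0026127786428187367)]) [0.5073 0.2029 0.04  ]
[0.5556 0.2389]
[0.5428 0.1535]
[0.4594 0.1666]
[0.472  0.2516]
```

```bash
python3 jog.py '-0.03 -0.03 0 0 0 0 1 | -0.03 -0.03 0 0 0 0 1 | -0.03 -0.03 0 0 0 0 1 | -0.03 -0.03 0 0 0 0 1 | -0.03 -0.03 0 0 0 0 1 | -0.03 -0.03 0 0 0 0 1 | -0.03 -0.03 0 0 0 0 1 | -0.03 -0.03 0 0 0 0 1 | -0.03 -0.03 0 0 0 0 1 | -0.03 -0.03 0 0 0 0 1 | -0.03 -0.03 0 0 0 0 1'; python3 jog.py '-0.03 -0.03 0 0 0 0 1 | -0.03 -0.03 0 0 0 0 1 | -0.03 -0.03 0 0 0 0 1 | -0.03 -0.03 0 0 0 0 1 | 0 0 0 0 0 0 1 | 0 0 0 0 0 0 1'
cat > go.py <<'E'
import sys
from h import *
from scipy.spatial.transform import Rotation as Ro
np.set_printoptions(precision=4,suppress=True)
s=read_state(); R=Ro.from_euler('xyz',s['orientation'])
t=np.array([float(v) for v in sys.argv[1:4]])
print('p',s['eef_pos'],'rpy',s['orientation'],'tool delta',R.inv().apply(t-s['eef_pos']),'tilt fix',(R.inv()*Ro.from_euler('xyz',[np.pi,0,s['orientation'][2]])).as_rotvec())
print('q6',s['q'][5],'t',s['time_s'],'F',np.array(s['force']),'M',np.array(s['wrist_torque']),'g',s['grasp_force'],s['opening'])
E
python3 go.py .5519 -.1616 .185
```

```text
time_s: 1.2
eef_pos: [0.4315, 0.1569, 0.1862]
orientation: [-3.142, -0.0, 2.724]
force: [0.7, 0.5, -0.2]
opening: 0.998
grasp_force: 0.0
time_s: 1.8
eef_pos: [0.4922, -0.0004, 0.186]
orientation: [3.142, -0.001, 2.722]
force: [-0.0, 0.2, -0.3]
opening: 1.001
grasp_force: 0.0
p [ 0.4922 -0.0004  0.186 ] rpy [ 3.1416 -0.0015  2.7216] tool delta [-0.1203 -0.1229  0.0008] tilt fix [ 0.     -0.0015 -0.    ]
q6 -1.261019871908298 t 1.8 F [-0.0306  0.2217 -0.288 ] M [0.023  0.0013 0.0342] g 0.0 1.001387069739001
```

Check the caps with the wrist camera from here: two positions on the way.

```bash
python3 - <<'E'
from h import *
m=vision.camera_model('wrist');cv2.imwrite('pics/w1.png',vision.get_image('wrist'));np.save('w1.npy',m,allow_pickle=True)
E
python3 jog.py '-0.03 -0.03 0 0 0 0 1 | -0.03 -0.03 0 0 0 0 1 | -0.03 -0.03 0 0 0 0 1 | 0 0 0 0 0 0 1 | 0 0 0 0 0 0 1'
python3 - <<'E'
from h import *
m=vision.camera_model('wrist');cv2.imwrite('pics/w2.png',vision.get_image('wrist'));np.save('w2.npy',m,allow_pickle=True)
a=cv2.imread('pics/w1.png');b=cv2.imread('pics/w2.png')
v=np.hstack([a,b]);
cv2.imwrite('pics/w12.png',np.clip(cv2.resize(v,(800,300),interpolation=cv2.INTER_AREA)*1.5,0,255))
for n in('w1','w2'):
    mm=np.load(n+'.npy',allow_pickle=True).item(); print(mm['fov_y'])
    for P in((.5518,-.1616,.1),(.5722,-.289,.1)): print(n,proj('wrist',P,mm))
E
```

```text
time_s: 2.35
eef_pos: [0.538, -0.1175, 0.1862]
orientation: [3.141, -0.001, 2.724]
force: [-0.5, -0.2, 0.2]
opening: 1.004
grasp_force: 0.0
65.70646984690485
w1 [151.27922421 281.94721913]
w1 [ 90.29615785 315.69561614]
65.70646984690485
w2 [220.46434171 213.33471304]
w2 [133.30139834 267.07789408][ WARN:0@1.341] global loadsave.cpp:1063 imwrite_ Unsupported depth image for selected encoder is fallbacked to CV_8U.
```

View pics/w12.png

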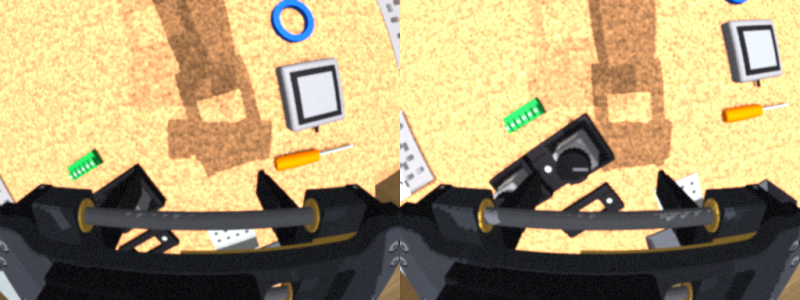

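The wrist view shows the near cap at about (221,208), where the triangulation predicts (220,213), so it agrees. Going to the first jar.

```bash
python3 go.py .5519 -.1616 .078; python3 jog.py '-0.03 -0.035 0 0 0 0 1 | 0 0 0.02 0 0 0 1 | 0 0 0.03 0 0 0 1 | 0 0 0.03 0 0 0 1 | 0 0 0.02 0 0 0 1 | 0 0 0.004 0 0 0 1 | 0 0 0 0 0 0 1 | 0 0 0 0 0 0 1'; python3 go.py .5519 -.1616 .078
```

```text
p [ 0.5379 -0.1169  0.1862] rpy [ 3.1411 -0.0011  2.7253] tool delta [-0.031  -0.0352  0.1082] tilt fix [ 0.0005 -0.0011 -0.    ]
q6 -1.466585371842392 t 2.4 F [ 0.9073 -0.2559  0.8926] M [-0.017  -0.0467 -0.0245] g 0.0 0.9996073788758104
time_s: 3.2
eef_pos: [0.5524, -0.1622, 0.0843]
orientation: [3.141, 0.003, 2.725]
force: [-0.3, 0.0, 0.0]
opening: 1.003
grasp_force: 0.0
p [ 0.5524 -0.1622  0.0843] rpy [3.1414 0.0026 2.725 ] tool delta [0.0008 0.0004 0.0063] tilt fix [0.0002 0.0026 0.    ]
q6 -1.5331715714010499 t 3.2 F [-0.2831  0.0414  0.0357] M [-0.015   0.0168 -0.0239] g 0.0 1.0029480446421175
```

```bash
python3 jog.py '0 0 0.005 0 0 0 1 | 0 0 0 0 0 0 0.4 | 0 0 0 0 0 0 0 | 0 0 0 0 0 0 0 | 0 0 0 0 0 0 0 | 0 0 0 0 0 0 0 | 0 0 0 0 0 0 0'; python3 go.py .5519 -.1616 .078
```

```text
time_s: 3.9
eef_pos: [0.5514, -0.1628, 0.0776]
orientation: [3.142, -0.0, 2.724]
force: [-0.1, 0.5, 0.0]
opening: 0.55
grasp_force: 0.0
p [ 0.5514 -0.1628  0.0776] rpy [ 3.1416 -0.      2.7237] tool delta [ 0.      0.0013 -0.0004] tilt fix [ 0. -0. -0.]
q6 -1.5333490003912231 t 3.9 F [-0.1438  0.546   0.0411] M [-0.0243 -0.0003 -0.0504] g 0.0 0.5501551788547367
```

```bash
python3 jog.py '0 0 0 0 0 0 0 | 0 0 0 0 0 0 0 | 0 0 0 0 0 0 0 | 0 0 0 0 0 0 0'; python3 go.py .5519 -.1616 .078;python3 jog.py '0 0 0 0 0 0.13 0 | 0 0 0 0 0 0.13 0 | 0 0 0 0 0 0.13 0 | 0 0 0 0 0 0.13 0 | 0 0 0 0 0 0.13 0 | 0 0 0 0 0 0 0'; python3 go.py .5519 -.1616 .078
```

```text
time_s: 4.3
eef_pos: [0.5514, -0.1628, 0.0775]
orientation: [3.142, -0.0, 2.724]
force: [-0.1, -0.4, 1.3]
opening: 0.212
grasp_force: 0.0
p [ 0.5514 -0.1628  0.0775] rpy [ 3.1416 -0.      2.7238] tool delta [ 0.      0.0013 -0.0005] tilt fix [ 0. -0. -0.]
q6 -1.5333578937667414 t 4.3 F [-0.0676 -0.396   1.2667] M [-0.0061  0.0236  0.0221] g 0.0 0.21200035321556143
time_s: 4.9
eef_pos: [0.5514, -0.1628, 0.0776]
orientation: [-3.142, 0.0, 2.074]
force: [0.9, -0.5, -0.6]
opening: 0.007
grasp_force: 0.0
p [ 0.5514 -0.1628  0.0776] rpy [-3.1416  0.      2.0741] tool delta [ 0.0008  0.001  -0.0004] tilt fix [-0.  0. -0.]
q6 -0.8836361632826586 t 4.9 F [ 0.8718 -0.5249 -0.5647] M [-0.0798 -0.0135  0.0207] g 0.0 0.007320422730578227
```

The fingers shut on nothing, so I need to look.

```bash
python3 - <<'E'
from h import *
t=vision.get_image('top');s=vision.get_image('side');w=vision.get_image('wrist')
out=np.zeros((600,800,3),'uint8')
out[:300,:400]=cv2.resize(t[95:245,230:430],(400,300));out[:300,400:]=cv2.resize(s[150:300,190:390],(400,300))
out[300:,:400]=cv2.resize(w,(400,300));out[300:,400:]=cv2.resize(s,(400,300))
cv2.imwrite('pics/chk.png',np.clip(out.astype(float)*1.7,0,255).astype('uint8'))
p=read_state()['eef_pos'];print(p,proj('top',p),proj('side',p),proj('wrist',p))
E
```

```text
[ 0.55140853 -0.16277263  0.07754483] [294.80229764 184.1879983 ] [266.71748872 216.29386546] [253.98603593 217.13848711]
```

View pics/chk.png

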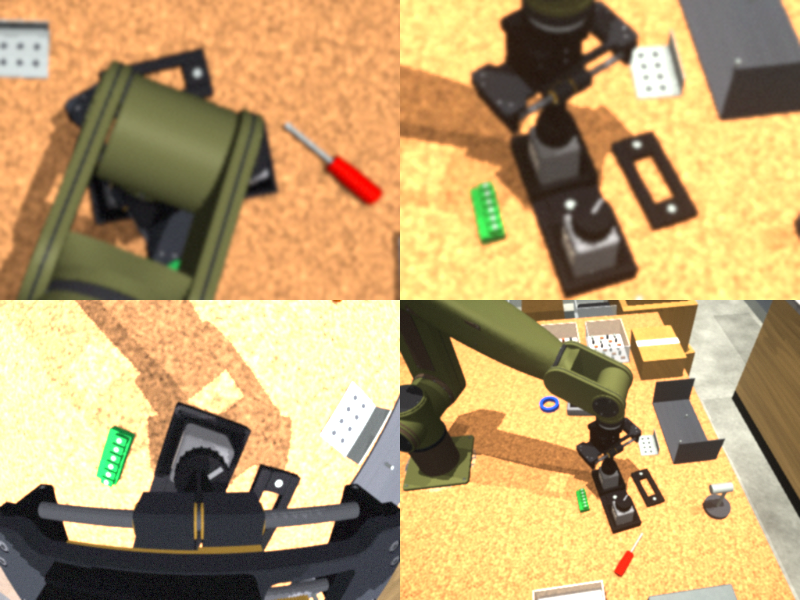

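The fingers are shut at the top edge of the near cap; dark on dark hides the detail, so I'll take a gamma-lifted close-up with the expected tip drawn in.

```bash
python3 - <<'E'
from h import *
out=np.zeros((500,800,3),'uint8'); p=np.array(read_state()['eef_pos'])
for i,(n,x0,y0,k) in enumerate((('side',220,170,5),('wrist',180,150,2.6))):
    im=vision.get_image(n); m=vision.camera_model(n)
    g=(255*(im/255.)**.45).astype('uint8'); w=int(400/k);h=int(500/k)
    c=cv2.resize(g[y0:y0+h,x0:x0+w],(400,500),interpolation=cv2.INTER_CUBIC)
    for dz,col in((0,(0,0,255)),(.02,(0,255,0)),(.06,(255,0,0))):
        u=proj(n,p+[0,0,dz],m); cv2.circle(c,(int((u[0]-x0)*k),int((u[1]-y0)*k)),4,col,1)
    out[:,400*i:400*i+400]=c
cv2.imwrite('pics/chk2.png',out)
E
```

```text
(no output)
```

View pics/chk2.png

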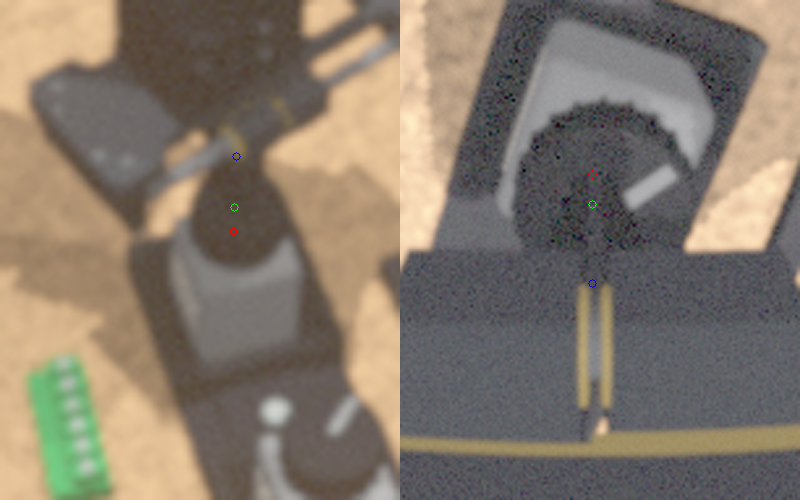

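```bash
python3 - <<'E'
from h import *
np.set_printoptions(precision=3,suppress=True)
m=vision.camera_model('wrist');R=cv2.Rodrigues(np.array(m['rvec']))[0];print('cam',-R.T@np.array(m['tvec']).ravel(),'axis',R[2],'p',read_state()['eef_pos'])
Z=lambda u:np.array([400+(u[0]-180)*2.6,(u[1]-150)*2.6])
for z in(.078,.102):
    P=np.array([Z(proj('wrist',(.5519+.023*np.cos(a),-.1616+.023*np.sin(a),z),m)) for a in np.arange(0,6.28,.2)])
    print(z,P.min(0),P.max(0),'c',Z(proj('wrist',(.5519,-.1616,z),m)))
# jar body top corners seen (zoom px): left-top (550,20), right (712,105)
for u in((550,20),(712,105),(600,105),(515,185),(690,165)):
    px=(180+(u[0]-400)/2.6,150+u[1]/2.6)
    print(u,[atz(ray('wrist',px,m),z)[:2] for z in(.07,.102)])
E
```

```text
cam [ 0.513 -0.093  0.276] axis [ 0.138 -0.248 -0.959] p [ 0.551 -0.163  0.078]
0.078 [512.602  92.299] [679.154 246.806] c [595.982 172.522]
0.102 [503.309 120.092] [689.383 289.087] c [596.456 208.657]
(550, 20) [array([ 0.521, -0.132]), array([ 0.52 , -0.126])]
(712, 105) [array([ 0.572, -0.131]), array([ 0.563, -0.125])]
(600, 105) [array([ 0.545, -0.146]), array([ 0.54 , -0.138])]
(515, 185) [array([ 0.535, -0.179]), array([ 0.531, -0.166])]
(690, 165) [array([ 0.576, -0.149]), array([ 0.566, -0.141])]
```

```bash
python3 - <<'E'
from h import *
for n in('wrist','side'): cv2.imwrite(f'pics/shut_{n}.png',np.mean([vision.get_image(n) for _ in range(4)],axis=0).astype('uint8'))
E
python3 jog.py '0 0 0 0 0 0 1 | 0 0 0 0 0 0 1 | 0 0 0 0 0 0 1 | 0 0 0 0 0 0 1 | 0 0 0 0 0 0 1 | 0 0 0 0 0 0 1 | 0 0 0 0 0 0 1 | 0 0 0 0 0 0 1 | 0 0 0 0 0 0 1 | 0 0 0 0 0 0 1 | 0 0 0 0 0 0 1'
python3 - <<'E'
from h import *
out=np.zeros((600,800,3),'uint8')
s=read_state();p=np.array(s['eef_pos']);y=s['orientation'][2]; ty=np.array([np.sin(y),-np.cos(y),0])
g=lambda c:(255*np.clip(c/110.,0,1)**.5).astype('uint8')
for i,(n,x0,y0,k) in enumerate((('side',230,185,6.5),('wrist',190,150,3))):
    op=np.mean([vision.get_image(n) for _ in range(4)],axis=0).astype('uint8'); cv2.imwrite(f'pics/open_{n}.png',op)
    sh=cv2.imread(f'pics/shut_{n}.png'); w=int(400/k);h=int(300/k)
    for j,im in enumerate((sh,op)): out[300*j:300*j+300,400*i:400*i+400]=cv2.resize(g(im[y0:y0+h,x0:x0+w]),(400,300))
    m=vision.camera_model(n)
    print(n,[proj(n,p+a*ty+[0,0,z],m).round(0) for a in(-.0475,.0475) for z in(0,.02,.06)])
cv2.imwrite('pics/cmp.png',out)
E
```

```text
time_s: 6.65
eef_pos: [0.5514, -0.1627, 0.0775]
orientation: [-3.142, -0.0, 2.074]
force: [0.1, -0.2, 0.3]
opening: 0.872
grasp_force: 0.0
side [array([251., 226.]), array([251., 221.]), array([251., 211.]), array([282., 207.]), array([282., 202.]), array([283., 192.])]
wrist [array([189., 217.]), array([183., 228.]), array([167., 257.]), array([319., 217.]), array([325., 228.]), array([341., 257.])]
```

View pics/cmp.png

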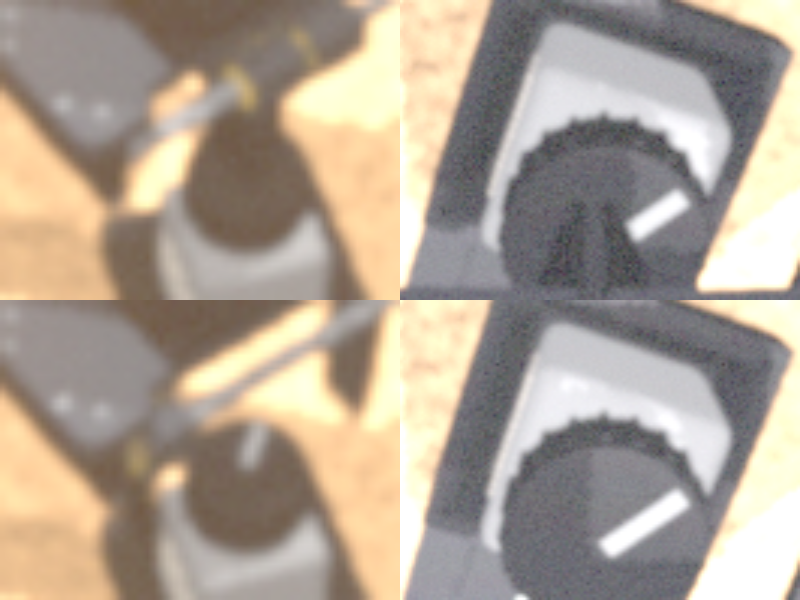

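The tips really do sit just above the cap: they stand about 20–25 mm higher than the reported TCP suggests. I'll lower by 16 mm and close again.

```bash
python3 jog.py '0 0 0.008 0 0 0 1 | 0 0 0.008 0 0 0 1 | 0 0 0 0 0 0 0.3 | 0 0 0 0 0 0 0.3 | 0 0 0 0 0 0 0.3 | 0 0 0 0 0 0 0.3 | 0 0 0 0 0 0 0.3 | 0 0 0 0 0 0 0.3 | 0 0 0 0 0 0 0.3 | 0 0 0 0 0 0 0.3'; python3 go.py .5519 -.1616 .062
```

```text
time_s: 8.05
eef_pos: [0.5518, -0.1627, 0.0618]
orientation: [3.141, 0.0, 2.074]
force: [0.9, 0.5, 0.6]
opening: 0.478
grasp_force: 30.0
p [ 0.5518 -0.1627  0.0618] rpy [3.1408 0.0003 2.0737] tool delta [ 0.0009  0.0006 -0.0002] tilt fix [0.0008 0.0003 0.    ]
q6 -0.8833643469011202 t 8.05 F [0.8542 0.4647 0.5959] M [ 0.0998 -0.1372  0.008 ] g 29.983310401439667 0.477774179716954
```

```bash
python3 jog.py '0 0 0 0 0 0.12 0 | 0 0 0 0 0 0.12 0 | 0 0 0 0 0 0.12 0 | 0 0 0 0 0 0.12 0 | 0 0 0 0 0 0.12 0 | 0 0 0 0 0 0.12 0 | 0 0 0 0 0 0.12 0 | 0 0 0 0 0 0 0'; python3 go.py .5519 -.1616 .062;python3 jog.py '0 0 0 0 0 0.08 0 | 0 0 0 0 0 0.08 0 | 0 0 0 0 0 0 0'; python3 go.py .5519 -.1616 .062;
```

```text
time_s: 8.85
eef_pos: [0.5514, -0.1628, 0.0618]
orientation: [-3.142, 0.0, 1.234]
force: [-0.2, -0.3, 1.1]
opening: 0.474
grasp_force: 30.0
p [ 0.5514 -0.1628  0.0618] rpy [-3.1416  0.      1.234 ] tool delta [ 0.0012  0.     -0.0002] tilt fix [-0.  0. -0.]
q6 -0.04356188837877108 t 8.85 F [-0.1815 -0.2649  1.0827] M [ 0.064   0.1368 -0.0312] g 29.9671733379364 0.4739853353132807
time_s: 9.15
eef_pos: [0.5514, -0.1627, 0.0617]
orientation: [-3.141, -0.0, 1.076]
force: [-0.6, -0.4, 2.1]
opening: 0.476
grasp_force: 30.0
p [ 0.5514 -0.1627  0.0617] rpy [-3.1415 -0.0001  1.0762] tool delta [ 0.0012 -0.0001 -0.0003] tilt fix [-0.0001 -0.0001  0.    ]
q6 0.11423414584533988 t 9.15 F [-0.6105 -0.4477  2.098 ] M [0.1079 0.2005 0.0074] g 29.960224628448486 0.47556739955281896
```

```bash
for i in 1; do python3 jog.py '0 0 0 0 0 0.08 0 | 0 0 0 0 0 0.08 0' >/dev/null; python3 go.py .5519 -.1616 .062|tail -1; done; python3 jog.py '0 0 0 0 0 0.08 0 | 0 0 0 0 0 0.08 0'>/dev/null; python3 go.py .5519 -.1616 .062|tail -1;  python3 jog.py '0 0 0 0 0 0.08 0 | 0 0 0 0 0 0.08 0'; python3 go.py .5519 -.1616 .062|tail -1
```

```text
q6 0.2743530632153563 t 9.35 F [-0.834   1.5826  3.945 ] M [0.0237 0.4393 0.9936] g 29.97161239385605 0.47713884559780423
q6 0.43363068094544527 t 9.55 F [-4.4956 -1.7425  3.1364] M [-0.3818  0.859   1.0057] g 30.005123913288116 0.47364743308195956
time_s: 9.75
eef_pos: [0.551, -0.1628, 0.0619]
orientation: [-3.142, 0.002, 0.598]
force: [-3.4, -0.4, 4.9]
opening: 0.476
grasp_force: 30.0
q6 0.5931860269599095 t 9.75 F [-3.3827 -0.4474  4.8875] M [-0.1226  0.7136  1.1445] g 30.005452036857605 0.4755036895913382
```

```bash
python3 jog.py '0 0 -0.005 0 0 0 0 | 0 0 -0.01 0 0 0 0 | 0 0 -0.015 0 0 0 0 | 0 0 -0.02 0 0 0 0 | 0 0 -0.01 0 0 0 0 | 0 0 0 0 0 0 0 | 0 0 0 0 0 0 0 | 0 0 0 0 0 0 0' ; for i in 1 2 3; do python3 go.py .5519 -.1616 .062|tail -1;python3 jog.py '0 0 0 0 0 0 0' >/dev/null; done; python3 - <<'E'
from h import *
out=np.zeros((450,800,3),'uint8')
for i,(n,x0,y0,k) in enumerate((('side',225,165,4),('wrist',150,120,2))):
    w=int(400/k);h=int(450/k); im=vision.get_image(n)
    out[:,400*i:400*i+400]=cv2.resize((255*np.clip(im[y0:y0+h,x0:x0+w]/150.,0,1)**.5).astype('uint8'),(400,450))
cv2.imwrite('pics/lift.png',out)
E
```

```text
time_s: 10.55
eef_pos: [0.5508, -0.1625, 0.1208]
orientation: [-3.14, 0.001, 0.594]
force: [0.2, 0.6, -2.0]
opening: 0.475
grasp_force: 30.0
q6 0.5965002176507298 t 10.55 F [ 0.2066  0.6289 -1.9588] M [-0.0633  0.1853 -0.0107] g 29.983386397361755 0.475171443487053
q6 0.5965654856269591 t 10.65 F [-0.2186 -0.4354 -0.5985] M [-0.0102  0.1403 -0.0729] g 29.98342752456665 0.4757470338600397
q6 0.5965973002210179 t 10.75 F [ 0.6859  0.2515 -1.5648] M [-0.0849  0.1084  0.0164] g 29.983418583869934 0.47861730532357555
```

View pics/lift.png

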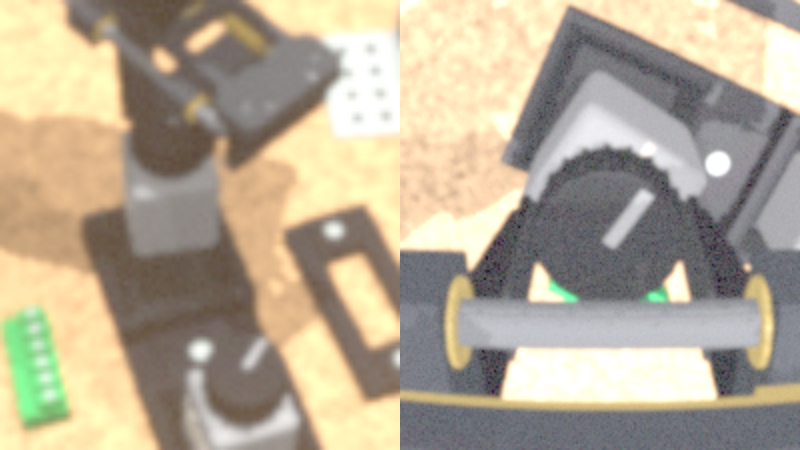

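```bash
for i in 1 2 3 4 5; do python3 jog.py '0 0 0 0 0 0 0' |grep force; done; python3 jog.py '0 0 0.015 0 0 0 0 | 0 0 0.015 0 0 0 0 | 0 0 0.01 0 0 0 0 | 0 0 0.008 0 0 0 0 | 0 0 0.005 0 0 0 0 | 0 0 0.004 0 0 0 0 | 0 0 0.002 0 0 0 0 | 0 0 0 0 0 0 0';python3 go.py .5514 -.1628 .062
```

```text
force: [-0.2, 0.3, -1.8]
grasp_force: 30.0
force: [-0.6, -0.1, -1.7]
grasp_force: 30.0
force: [0.3, 0.4, -1.6]
grasp_force: 30.0
force: [-0.5, 0.1, -1.6]
grasp_force: 30.0
force: [1.0, -0.4, -1.3]
grasp_force: 30.0
time_s: 12.25
eef_pos: [0.5522, -0.1622, 0.0648]
orientation: [-3.141, -0.001, 0.595]
force: [-3.4, 4.5, 9.3]
opening: 0.475
grasp_force: 30.0
p [ 0.5522 -0.1622  0.0648] rpy [-3.141  -0.0012  0.5951] tool delta [-0.001   0.0001  0.0028] tilt fix [-0.0006 -0.0012  0.    ]
q6 0.5954393177212737 t 12.25 F [-3.4309  4.5133  9.2949] M [0.8842 0.9823 0.5025] g 29.971109926700592 0.4746382201227911
```

```bash
python3 jog.py '0 0 0 0 0 -0.04 0 | 0 0 0 0 0 -0.04 0 | 0 0 0.001 0 0 0 0 | 0 0 0 0 0 0 0';python3 go.py .5514 -.1628 .062
```

```text
time_s: 12.65
eef_pos: [0.552, -0.1629, 0.0621]
orientation: [3.141, -0.001, 0.673]
force: [0.3, 0.7, 2.4]
opening: 0.479
grasp_force: 30.0
p [ 0.552  -0.1629  0.0621] rpy [ 3.1408 -0.0006  0.673 ] tool delta [-0.0004 -0.0004  0.0001] tilt fix [ 0.0008 -0.0006 -0.    ]
q6 0.5174319202548099 t 12.65 F [0.3242 0.6894 2.3719] M [ 0.0493  0.1447 -0.0209] g 29.97759371995926 0.4791891338552347
```

```bash
python3 jog.py '0 0 0 0 0 0 1 | 0 0 0 0 0 0 1 | 0 0 0 0 0 0 1 | 0 0 0 0 0 0 1 | 0 0 0 0 0 0 1 | 0 0 0 0 0 0 1 | 0 0 0 0 0 0 1 | 0 0 -0.02 0 0 0 1 | 0 0 -0.03 0 0 0 1 | 0 0 -0.02 0 0 0 1';python3 jog.py '-0.015 0.028 0 0 0 0 1 | -0.016 0.028 0 0 0 0 1 | -0.016 0.028 0 0 0 0 1 | -0.016 0.028 0 0 0 0 1 | 0 0 0 0 0 0 1 | 0 0 0 0 0 0 1';python3 go.py .572 -.29 .062
python3 - <<'E'
from h import *
out=np.zeros((450,800,3),'uint8');p=np.array(read_state()['eef_pos']);p[2]=.102
for i,(n,x0,y0,k) in enumerate((('side',225,180,4),('wrist',150,120,2))):
    m=vision.camera_model(n);w=int(400/k);h=int(450/k); im=vision.get_image(n)
    c=cv2.resize((255*np.clip(im[y0:y0+h,x0:x0+w]/150.,0,1)**.5).astype('uint8'),(400,450))
    for P,col in((p,(0,0,255)),((.572,-.29,.102),(0,255,0))):
        u=proj(n,P,m); cv2.circle(c,(int((u[0]-x0)*k),int((u[1]-y0)*k)),4,col,1)
    out[:,400*i:400*i+400]=c
cv2.imwrite('pics/r.png',out)
E
```

```text
time_s: 13.65
eef_pos: [0.552, -0.163, 0.1334]
orientation: [3.14, -0.001, 0.674]
force: [-0.0, 0.3, -0.5]
opening: 1.0
grasp_force: 0.0
time_s: 14.25
eef_pos: [0.5718, -0.2899, 0.1312]
orientation: [-3.141, -0.0, 0.673]
force: [-0.1, 0.4, 0.1]
opening: 0.997
grasp_force: 0.0
p [ 0.5718 -0.2899  0.1312] rpy [-3.1407 -0.0001  0.6726] tool delta [0.     0.0003 0.0692] tilt fix [-0.0009 -0.0001  0.    ]
q6 0.34507472637026554 t 14.25 F [-0.1365  0.383   0.0598] M [-0.1337  0.1837 -0.0274] g 0.0 0.997250573303734
```

View pics/r.png

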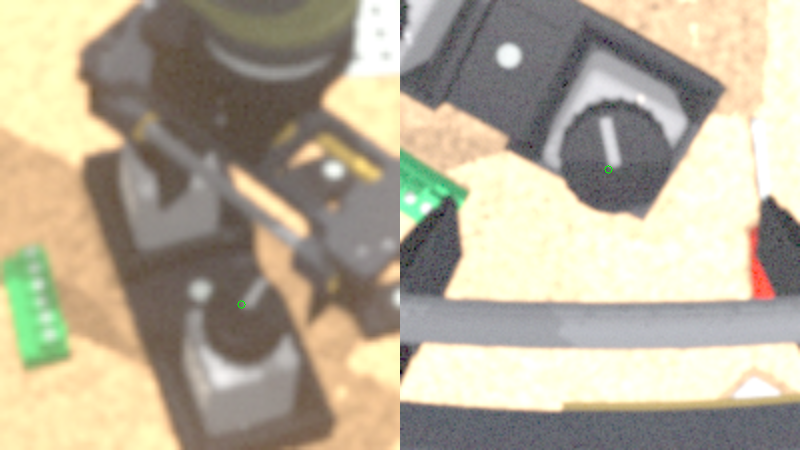

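The cap centre is at about (616,163) in the view, some 2 mm toward tool +y from the TCP; the other jar sits home. Descending.

```bash
python3 jog.py '0 0.002 0.025 0 0 0 1 | 0 0 0.02 0 0 0 1 | 0 0 0.015 0 0 0 1 | 0 0 0.01 0 0 0 1 | 0 0 0 0 0 0 0.3 | 0 0 0 0 0 0 0.3 | 0 0 0 0 0 0 0.3 | 0 0 0 0 0 0 0.3 | 0 0 0 0 0 0 0.3 | 0 0 0 0 0 0 0.3 | 0 0 0 0 0 0 0.3 | 0 0 0 0 0 0 0.3'; python3 jog.py '0 0 0 0 0 0 0 | 0 0 0 0 0 0 0'; python3 go.py .572 -.29 .062
```

```text
time_s: 15.55
eef_pos: [0.5733, -0.2912, 0.0618]
orientation: [3.142, -0.0, 0.674]
force: [-0.3, -0.3, 1.3]
opening: 0.475
grasp_force: 30.0
time_s: 15.75
eef_pos: [0.5733, -0.2911, 0.0618]
orientation: [-3.142, 0.0, 0.674]
force: [-0.7, 0.6, 1.0]
opening: 0.476
grasp_force: 30.0
p [ 0.5733 -0.2911  0.0618] rpy [-3.1416  0.      0.6738] tool delta [-0.0003 -0.0017 -0.0002] tilt fix [-0.  0. -0.]
q6 0.3436824069539302 t 15.75 F [-0.68    0.5538  1.0412] M [ 0.0299  0.3052 -0.0197] g 30.000604391098022 0.47566487032042426
```

```bash
python3 jog.py '0 0 0 0 0 0.12 0 | 0 0 0 0 0 0.12 0 | 0 0 0 0 0 0.12 0 | 0 0 0 0 0 0.12 0 | 0 0 0 0 0 0.12 0' >/dev/null; python3 go.py .572 -.29 .062|tail -1;python3 jog.py '0 0 0 0 0 0.08 0 | 0 0 0 0 0 0.08 0'>/dev/null; python3 go.py .572 -.29 .062|tail -1;python3 jog.py '0 0 0 0 0 0.08 0 | 0 0 0 0 0 0.08 0'>/dev/null; python3 go.py .572 -.29 .062|tail -1
```

```text
q6 0.9484071766638428 t 16.25 F [-0.9588  1.565   2.4207] M [ 0.2513  0.131  -0.0278] g 29.99572366476059 0.4754306131781512
q6 1.106830457059388 t 16.45 F [0.15   1.9649 1.8514] M [0.3669 0.1301 0.0596] g 29.99835580587387 0.4797080002153261
q6 1.2643348868322317 t 16.65 F [-1.5455  4.6595  4.37  ] M [0.7482 0.2966 1.1206] g 30.002261996269226 0.475579638755332
```

```bash
python3 jog.py '0 0 0 0 0 0.08 0 | 0 0 0 0 0 0.08 0'>/dev/null; python3 go.py .572 -.29 .062|tail -1;python3 jog.py '0 0 0 0 0 0.06 0 | 0 0 0 0 0 0 0'>/dev/null; python3 go.py .572 -.29 .062|tail -1
```

```text
q6 1.423971963649324 t 16.85 F [1.1948 2.1174 3.0515] M [ 0.4997 -0.2499  0.9976] g 30.000409483909607 0.4803783890770895
q6 1.482998774459518 t 17.05 F [-1.6129  4.6855  5.0939] M [0.9996 0.4454 0.2728] g 30.007418990135193 0.4788716786152122
```

```bash
python3 jog.py '0 0 0 0 0 0.06 0 | 0 0 0 0 0 0.04 0'>/dev/null; python3 go.py .572 -.29 .062|tail -1; python3 jog.py '0 0 -0.005 0 0 0 0 | 0 0 -0.01 0 0 0 0 | 0 0 -0.015 0 0 0 0 | 0 0 -0.02 0 0 0 0 | 0 0 -0.01 0 0 0 0 | 0 0 0 0 0 0 0 | 0 0 0 0 0 0 0 | 0 0 0 0 0 0 0' ; for i in 1 2 3; do python3 go.py .572 -.29 .062|tail -1;python3 jog.py '0 0 0 0 0 0 0' >/dev/null; done
```

```text
q6 1.581864173174658 t 17.25 F [-2.0837  7.8566  6.9166] M [1.3523 0.6883 0.9898] g 30.010398030281067 0.47532254133726226
time_s: 18.05
eef_pos: [0.5727, -0.2909, 0.1207]
orientation: [3.141, 0.001, -0.566]
force: [1.3, -0.2, -3.8]
opening: 0.475
grasp_force: 30.0
q6 1.5836942067102286 t 18.05 F [ 1.2978 -0.1636 -3.7907] M [ 0.0026  0.2542 -0.0341] g 29.976567327976227 0.47504163903538216
q6 1.583675856824739 t 18.15 F [-0.3031  0.3151 -4.2363] M [ 0.0003  0.1326 -0.0233] g 29.976812303066254 0.47419721278492694
q6 1.5837053758571302 t 18.25 F [ 0.148  -0.1898 -4.117 ] M [-0.0329  0.1994 -0.0429] g 29.976983964443207 0.47579831700355624
```

```bash
python3 jog.py '0 0 -0.015 0 0 0 0 | 0 0 -0.02 0 0 0 0 | 0 0 -0.02 0 0 0 0 | 0 0 -0.01 0 0 0 0 | -0.01 -0.012 0 0 0 0 0 | -0.02 -0.024 0 0 0 0 0 | -0.02 -0.024 0 0 0 0 0 | -0.02 -0.024 0 0 0 0 0 | -0.02 -0.024 0 0 0 0 0 | -0.02 -0.024 0 0 0 0 0 | -0.02 -0.024 0 0 0 0 0 | -0.02 -0.024 0 0 0 0 0'; python3 jog.py '-0.02 -0.024 0 0 0 0 0 | -0.02 -0.024 0 0 0 0 0 | -0.02 -0.024 0 0 0 0 0 | -0.02 -0.024 0 0 0 0 0 | -0.02 -0.024 0 0 0 0 0 | -0.02 -0.024 0 0 0 0 0 | -0.02 -0.024 0 0 0 0 0 | -0.015 -0.018 0 0 0 0 0 | 0 0 0 0 0 0 0 | 0 0 0 0 0 0 0'; python3 go.py .508 .203 .186
```

```text
time_s: 19.55
eef_pos: [0.5418, -0.0565, 0.1855]
orientation: [3.141, 0.002, -0.566]
force: [0.4, 0.3, -3.8]
opening: 0.477
grasp_force: 30.0
time_s: 20.55
eef_pos: [0.5111, 0.1819, 0.1857]
orientation: [3.14, 0.001, -0.564]
force: [-0.3, 0.3, -2.8]
opening: 0.474
grasp_force: 30.0
p [0.5111 0.1819 0.1857] rpy [ 3.1402  0.0009 -0.5645] tool delta [-0.0139 -0.0162 -0.0003] tilt fix [0.0014 0.0009 0.    ]
q6 2.378444618859472 t 20.55 F [-0.3057  0.3236 -2.8302] M [0.0224 0.1782 0.0218] g 29.976489543914795 0.47420943784255754
```

```bash
python3 jog.py '-0.007 -0.008 0 0 0 0 0 | -0.007 -0.008 0 0 0 0 0 | 0 0 0 0 0 0 0 | 0 0 0 0 0 0 0 | 0 0 0 0 0 0 0 | 0 0 0 0 0 0 0'; python3 go.py .508 .203 .186
python3 - <<'E'
from h import *
out=np.zeros((600,800,3),'uint8')
c=lambda im,x0,y0,w,h,W,H:cv2.resize((255*np.clip(im[y0:y0+h,x0:x0+w]/170.,0,1)**.6).astype('uint8'),(W,H))
s=vision.get_image('side');t=vision.get_image('top');w=vision.get_image('wrist')
out[:300,:400]=c(s,180,70,120,90,400,300);out[:300,400:]=c(t,262,138,120,90,400,300)
out[300:,:400]=c(w,80,60,400,300,400,300);out[300:,400:]=c(s,235,190,120,90,400,300)
cv2.imwrite('pics/end.png',out)
E
```

```text
time_s: 21.15
eef_pos: [0.5091, 0.202, 0.1866]
orientation: [3.141, -0.0, -0.567]
force: [0.2, 0.3, -4.0]
opening: 0.474
grasp_force: 30.0
p [0.5091 0.202  0.1866] rpy [ 3.1415 -0.0001 -0.5667] tool delta [-0.0015 -0.0002  0.0006] tilt fix [ 0.0001 -0.0001 -0.    ]
q6 2.4173834140409887 t 21.15 F [ 0.2241  0.2784 -4.0085] M [-0.0301  0.1857  0.0245] g 29.97811049222946 0.4740211551576697
```

View pics/end.png

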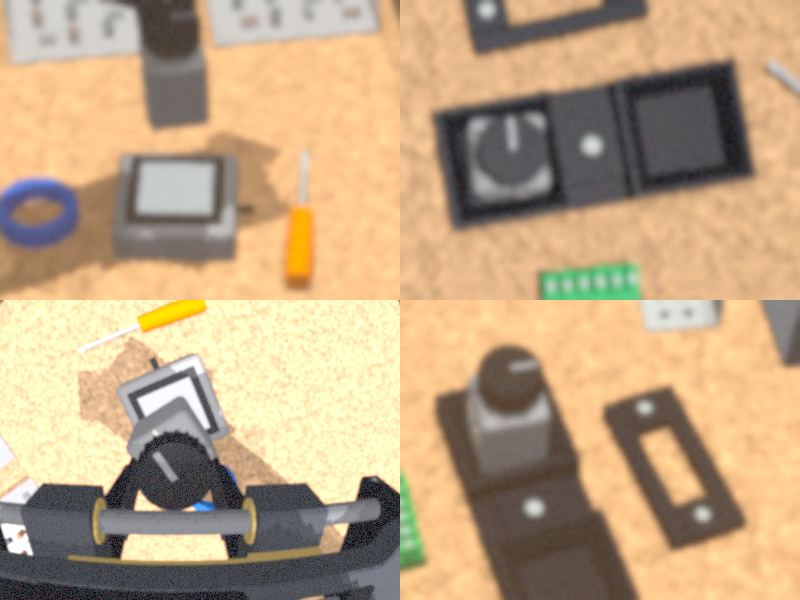

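The lighter jar stands home with its bar at the mark (512,135). The heavier jar hangs upright over the scanner, with the scanner directly below it and its bar also at its mark.

```bash
python3 -c "
from plant import env, vision, read_state
print(env.sign_off())"
```

```text
the job is handed in; nothing more can be done
None
```

I handed the job in after about 21 s of robot time. Both caps are tight, the lighter jar (about 1.6 N) is home in its pocket, and the heavier one (about 4 N) is held upright and centred about 90 mm above the scanner glass; no verdict came back.

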